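Bring the hex keys round to the arrow

TASK

Turn the blue turntable by gently pushing one of its upright dividers with a single fingertip (or the shut fingers), until the white stripe in front of the orange hex key holder is in line with the white arrow on the foot. Do not spin it fast or pinch or lift anything, do not touch the things it carries, and leave the wrench, clear box, light and tire levers around it where they are. Finish with the finger clear of everything and the turntable standing still.

Things in the scene. Friction and masses are not known exactly. Their poses are not given: they have to be found in the camera images.
- foot: Black fixed foot under the turntable. Its origin is on the turning axis, at the shelf surface; z is up. A black tongue 46 mm wide and 10 mm high sticks out along the foot's own -x (to 188 mm from the axis), roughly towards the robot, and carries a white arrow 45 mm long that points at the turning axis.
- turntable (a joint): Angle of the blue tray on its foot, rad, growing counter-clockwise seen from above; 0 or any whole turn (2 pi) has stripe and arrow in line. It turns freely both ways, a whole turn from any start; friction (about 1 N of push at a divider's outer part) stops it almost at once where it is left. Tray 260 mm across, floor 20 mm, rim 27 mm above the shelf.
- dividers: Three pale blue upright dividers and their hub (36 mm across, top 72 mm above the shelf), turning with the tray. Each is 6 mm thick, from 20 to 62 mm above the shelf, and reaches to 122 mm from the axis. Origin on the axis; dividers lie at 0 (own +x), +120 and -120 degrees, the hex keys at 180 degrees, midway between two. Its yaw is the foot's yaw plus the turntable angle.
- stripe (a point): Outer part of the white stripe (34 mm long, 8 mm wide, radial) on the tray floor in front of the hex keys, 122 mm from the axis; turns with the tray.
- arrow (a point): Point 122 mm from the axis in the arrow's direction, at tray height, fixed: the stripe point is to come here.
- hexkeys: Orange hex key holder with five upright steel L keys, fixed to the tray, 22 mm radially by 52 mm across, up to 76 mm above the shelf. Origin under its middle, 76 mm from the axis.
- tin: Green tin with a steel lid, 50 mm across, top 47 mm above the shelf, fixed to the tray in the middle of the bay at +60 degrees in the dividers' frame, 80 mm from the axis (origin under its middle).
- bell: Brass bicycle bell, 52 mm across, top 55 mm above the shelf, fixed to the tray in the middle of the bay at -60 degrees in the dividers' frame, 80 mm from the axis (origin under its middle).
- wrench: Loose steel pedal wrench, 270 mm long, lying flat on the shelf to one side of the turntable. Origin near its middle, length along x. Leave alone.
- clearbox: Loose clear box with a clip-on lid, 114 x 92 x 51 mm, on the other side of the turntable. Origin under its middle. Leave alone.
- light: Loose white front light, about 57 x 30 x 32 mm, beyond the turntable. Origin under its middle. Leave alone.
- levers: Loose trio of black tire levers held by a rubber band, 115 x 45 x 12 mm, beyond the turntable. Origin under its middle. Leave alone.

How it is judged:
On the way:
1. a finger pushes a divider and the turntable turns (contact force between the fingers and dividers above 0.2 N and (velocity of joint turntable above 0.03 rad/s or velocity of joint turntable below -0.03 rad/s) and horizontal distance between stripe and arrow above 0.015 m), for 0.1 s.
At the end, for the whole second after the job is handed in: The stripe point lies within 15 mm of the arrow point (about 7 degrees of turn), the turntable stands still (under 0.05 rad/s), and wrench, clear box, light and levers are within 12 mm of where they stood (horizontal distance between stripe and arrow below 0.015 m and velocity of joint turntable between -0.05 and 0.05 rad/s and distance of each of wrench, clearbox, light, levers from where it was at the start of the episode below 0.012 m); the robot touches nothing.
It fails at once if the turntable is spun fast (over 3 rad/s) (velocity of joint turntable above 3 rad/s or velocity of joint turntable below -3 rad/s).
It fails at once if the turntable is pushed, pressed or squeezed hard (over 25 N) (contact force between any of the fingers, the arm and dividers above 25 N or contact force between any of the fingers, the arm and foot above 25 N).
It fails at once if the hex keys, tin or bell on the turntable are touched (over 1 N) (contact force between any of the fingers, the arm and hexkeys above 1 N or contact force between any of the fingers, the arm and tin above 1 N or contact force between any of the fingers, the arm and bell above 1 N).
It fails at once if a bystander is moved, carried or lifted (over 12 mm) (distance of any of wrench, clearbox, light, levers from where it was at the start of the episode above 0.012 m).
It also fails if it takes over 48 s, if anything falls off the work surface, if the arm or the gripper's body presses on something with over 40 N, if the wrist force passes 120 N, or if a joint passes its speed limit or range.

ROBOT

A 7-joint arm with a two-finger parallel gripper is mounted at the origin on the work surface. World frame = base frame: x ahead of the robot, y to its left, z up, the work surface at z = 0. Lengths are in m, angles in rad, forces in N, time in s.
With the tool pointing down it reaches from about 0.425 to 0.95 m from the base axis. Payload 4.7 kg.
Tool frame: the origin (TCP) lies between the finger pads; the fingertips stand 25 mm ahead of it and the grasp point (between the pads) lies 6 mm ahead of it; x points along the fingers, z is the direction in which the jaws open and shut, and the axes are right-handed (so a half turn about x gives the same grasp; the last joint's range is limited). The gripper opens to 85 mm and grips with 20 to 120 N. Pads are 22 mm wide; open, the fingers measure 114 mm over their backs; the gripper's body (76 mm by 85 mm) begins 54 mm behind the grasp point. The pads swing forward as they close: fully open they stand 13 mm farther back than shut.
Start: joints at [-1.226, 0.469, -0.049, 1.532, 0.024, 1.141, -0.082], TCP at [0.246, 0.628, 0.256] pointing down, gripper open.
Joint ranges: [-2.59, 2.59], [-0.33, 1.99], [-1.39, 1.29], [0.1, 2.45], [-1.04, 4.18], [0.21, 1.99], [-2.66, 2.66]. Speed limits (rad/s): [2.57, 2.57, 3.14, 3.14, 3.14, 3.14, 3.14].

INTERFACE

Orientations are given as a 3x3 rotation matrix whose columns are the frame's x, y, z axes.
In Python, from rig import * gives the robot as it stands. Calls block until the motion is done:
- movep(position, orientation): joint-space move of the TCP to a pose.
- move_l(position, attitude=None, feed=0.15, until_force=None): straight line of the TCP; attitude=None keeps the orientation; feed is the mean speed in m/s. With until_force (N) it stops when the force on the tool has changed by that much, and returns True; else False.
- move_joints(angles): joint-space move.
- command_gripper(opening, newtons=None): finger opening in m; newtons is the grip in N (None keeps the last); returns when the fingers have stopped.
- sleep(seconds).
- inverse_kinematics(position, orientation): joint angles nearest the present ones, or None.
- sense(): the state.
- camera(name): name is "side" or "top"; returns (picture, depth): 384x512x3 uint8, red, green, blue; 384x512 float32, m along the optical axis (not along the pixel's ray), 0 where there is no reading.
- camera_params(name): a dict with "K" (3x3 intrinsics, pixels), "position" and "rotation" of the camera in the world. Camera axes: x right, y down, z forward; pixel columns grow to the right and rows downward; lengths in m; the calibration is good to about 2 mm. A picture is of the moment at which its call begins. camera_params takes no time and is no camera call.
A pose or a line that the arm cannot do raises Unreachable and nothing moves.
- finish_job(): hands the job in, once; it reports no verdict.
The state is a dict: "time_s": time; "joint_pos": joint angles; "qd": joint speeds; "joint_efforts": joint torques, N m; "position": TCP position; "tcp_rot": TCP orientation; "wrist_force": force on the tool from outside, world axes, zero at the start; "ft_torque": the same for the moment, N m; "finger_gap": finger opening in m.
Only numpy, scipy, OpenCV 4.12 (cv2) and the standard library are available. Lean on these libraries where they do the work, as an engineer would, in place of code of your own. Each camera call takes 0.05 s, during which the arm holds its last target.

## Working session

There is one attempt and no reset: what is moved stays moved. The work goes in short steps, each a Python script; the robot and the scene stay as the last script left them, time stands still between calls to the robot, and variables do not carry over. Pictures are saved under pics/ and viewed, and the job is handed in when it is done.

```bash
mkdir -p pics; python3 - <<'E'
from rig import *
import cv2
for n in("top","side"):
    p,d=camera(n); cv2.imwrite(f"pics/{n}0.png",p[:,:,::-1]); 
    import numpy as np; np.save(f"pics/{n}0.npy",d)
    print(n,camera_params(n))
s=sense();print(s["time_s"],s["position"],s["tcp_rot"],s["finger_gap"])
E
```

```text
top {'K': array([[449.08974881,   0.        , 258.04569969],
       [  0.        , 449.08974881, 190.56895601],
       [  0.        ,   0.        ,   1.        ]]), 'position': array([0.56519022, 0.03702138, 1.15031315]), 'rotation': array([[ 0.01745642, -0.99846834,  0.05250002],
       [-0.99981231, -0.01699042,  0.00930948],
       [-0.00840322, -0.05265267, -0.99857753]])}
side {'K': array([[381.31709609,   0.        , 262.9490351 ],
       [  0.        , 381.31709609, 195.71245159],
       [  0.        ,   0.        ,   1.        ]]), 'position': array([0.56159743, 0.62820479, 0.61722549]), 'rotation': array([[-0.99477035, -0.06864378,  0.07563051],
       [-0.10206828,  0.69524835, -0.71148563],
       [-0.00374292, -0.71548429, -0.6986188 ]])}
0.1 [0.24629492 0.62794702 0.25539162] [[-5.55131702e-04 -9.30972825e-01  3.65088059e-01]
 [-1.64934324e-03  3.65088471e-01  9.30971368e-01]
 [-9.99998486e-01 -8.53438017e-05 -1.73816592e-03]] 0.08543201489245168
```

View pics/top0.png

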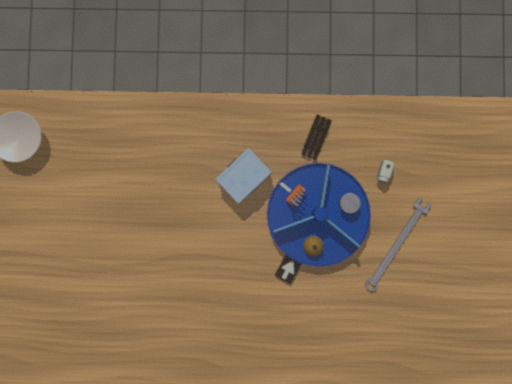

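View pics/side0.png

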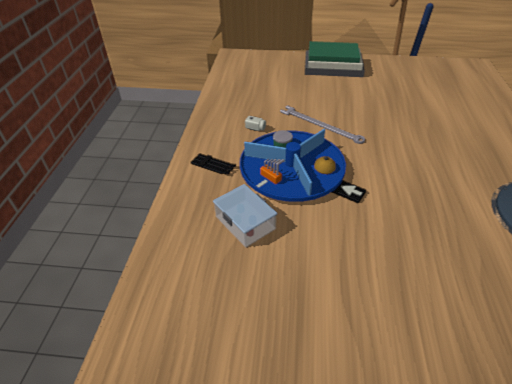

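```bash
python3 - <<'E'
import cv2
p=cv2.imread("pics/top0.png")[105:300,210:440]
cv2.imwrite("pics/top0c.png",cv2.resize(p,None,fx=3.4,fy=3.0,interpolation=cv2.INTER_CUBIC) if 0 else cv2.resize(p,None,fx=3,fy=3,interpolation=cv2.INTER_CUBIC))
E
```

```text
(no output)
```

View pics/top0c.png

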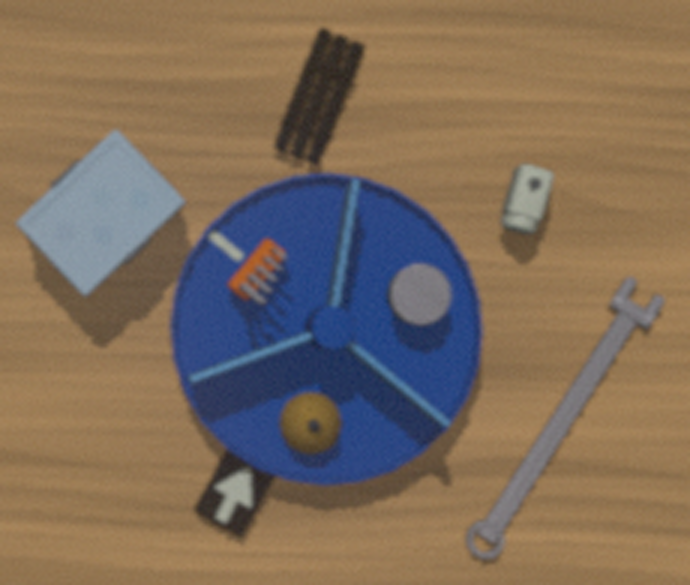

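```bash
cat > h.py <<'E'
import numpy as np
from rig import *
def px2w(u,v,z,n="top"):
    c=camera_params(n); r=c["rotation"]@np.linalg.solve(c["K"],[u,v,1.]); p=c["position"]
    return p+r*(z-p[2])/r[2]
def w2px(P,n="top"):
    c=camera_params(n); q=c["K"]@(c["rotation"].T@(np.asarray(P)-c["position"])); return q[:2]/q[2]
E
python3 - <<'E'
from h import *
f=lambda u,v,z:px2w(u/3+210-.33,v/3+105-.33,z)
d=[f(356,182,.062),f(192,379,.062),f(446,425,.062)]
rc=f(326.5,329,.027); hub=f(335,327,.072)
# circumcentre
A=np.array(d)[:,:2]; M=2*(A[1:]-A[0]); c=np.linalg.solve(M,(A[1:]**2).sum(1)-(A[0]**2).sum())
print("rim c",rc,"hub",hub,"circ",c, "r",np.linalg.norm(A[0]-c))
for P in d+[f(212,236,.02),f(240,258,.02),f(243,470,.01),f(222,520,.01),f(258,268,.045),f(420,294,.047),f(311,422,.055)]:
    for cc in (rc[:2],):
        v=P[:2]-cc; print(P.round(3),np.linalg.norm(v).round(4),np.degrees(np.arctan2(v[1],v[0])).round(1))
t=f(243,470,.01)-f(222,520,.01); print(np.linalg.norm(t),np.degrees(np.arctan2(t[1],t[0])))
for n,u,v,z in [("box",*q,.051) for q in [(115,130),(185,203),(85,295),(17,222)]]+[("lev",*q,.01) for q in [(322,28),(362,42),(318,165),(276,152)]]+[("light",525,200,.03),("w",640,300,.005),("w",485,540,.005)]: print(n,f(u,v,z).round(3))
E
```

```text
rim c [ 0.56743901 -0.10437338  0.027     ] hub [ 0.56906179 -0.10547047  0.072     ] circ [ 0.5683591  -0.10406596] r 0.11981066946344557
[ 0.687 -0.123  0.062] 0.1207 -8.7
[0.525 0.008 0.062] 0.1198 110.6
[ 0.492 -0.197  0.062] 0.119 -129.3
[ 0.644 -0.008  0.02 ] 0.1227 51.5
[ 0.626 -0.032  0.02 ] 0.0928 51.1
[ 0.448 -0.038  0.01 ] 0.1368 150.8
[ 0.406 -0.021  0.01 ] 0.1819 152.6
[ 0.616 -0.045  0.045] 0.0766 50.3
[ 0.597 -0.178  0.047] 0.0794 -67.9
[ 0.492 -0.089  0.055] 0.0769 168.6
0.04528459245715663 -22.089496740873134
box [0.728 0.074 0.051]
box [0.668 0.015 0.051]
box [0.592 0.096 0.051]
box [0.65  0.153 0.051]
lev [ 0.824 -0.1    0.01 ]
lev [ 0.813 -0.134  0.01 ]
lev [ 0.707 -0.098  0.01 ]
lev [ 0.717 -0.062  0.01 ]
light [ 0.678 -0.268  0.03 ]
w [ 0.597 -0.372  0.005]
w [ 0.393 -0.242  0.005]
```

```bash
cat >> h.py <<'E'
C=np.array([0.5683,-0.1044])
def pose(phi,s,z,sg=1,r=0.108,jaw='r'):
    a=np.radians(phi); u=np.array([np.cos(a),np.sin(a),0]); t=np.array([-u[1],u[0],0])
    p=np.r_[C,z]+r*u-s*t; p[2]=z
    x=np.array([0,0,-1.]); zz=sg*(u if jaw=='r' else t); y=np.cross(zz,x)
    return p,np.column_stack([x,y,zz])
E
python3 - <<'E'
from h import *
lo=np.array([-2.59,-.33,-1.39,.1,-1.04,.21,-2.66]);hi=np.array([2.59,1.99,1.29,2.45,4.18,1.99,2.66])
for base,(a,b) in {"A":(-129,-28),"B":(-9,92),"D":(111,212)}.items():
  for jaw in 'rt':
    for sg in(1,-1):
      R=[]
      for k in np.linspace(a,b,6):
        q=inverse_kinematics(*pose(k,.014,.067,sg,jaw=jaw)); R.append(None if q is None else np.round(q,2))
      print(base,jaw,sg,[None if q is None else (min((np.array(q)-lo).min(),(hi-np.array(q)).min()).round(2),q[6]) for q in R])
E
```

```text
A r 1 [(np.float64(0.1), np.float64(-1.08)), (np.float64(0.14), np.float64(-0.77)), (np.float64(0.3), np.float64(-0.59)), (np.float64(0.41), np.float64(-0.38)), (np.float64(0.49), np.float64(-0.14)), (np.float64(0.53), np.float64(0.11))]
A r -1 [(np.float64(0.37), np.float64(1.6)), (np.float64(0.46), np.float64(1.87)), (np.float64(0.5), np.float64(2.15)), (np.float64(0.25), np.float64(2.41)), (np.float64(0.02), np.float64(2.64)), (np.float64(0.2), np.float64(2.11))]
A t 1 [(np.float64(0.2), np.float64(0.4)), (np.float64(0.25), np.float64(0.69)), (np.float64(0.33), np.float64(0.95)), (np.float64(0.39), np.float64(1.21)), (np.float64(0.53), np.float64(1.39)), (np.float64(0.62), np.float64(1.59))]
A t -1 [(np.float64(0.43), np.float64(2.15)), (np.float64(0.09), np.float64(-2.3)), (np.float64(0.08), np.float64(-1.98)), (np.float64(0.07), np.float64(-1.68)), (np.float64(0.07), np.float64(-1.39)), (np.float64(0.23), np.float64(-1.22))]
B r 1 [(np.float64(0.58), np.float64(0.35)), (np.float64(0.62), np.float64(0.59)), (np.float64(0.59), np.float64(0.83)), (np.float64(0.55), np.float64(1.08)
[... 1038 characters left out ...]
float64(0.42), np.float64(-0.85)), (np.float64(0.34), np.float64(-0.5)), (np.float64(0.28), np.float64(-0.07)), (np.float64(0.25), np.float64(0.46)), (np.float64(0.25), np.float64(1.04)), (np.float64(0.29), np.float64(1.39))]
D t 1 [(np.float64(0.09), np.float64(-1.97)), (np.float64(0.1), np.float64(-1.57)), (np.float64(0.11), np.float64(-1.16)), (np.float64(0.24), np.float64(-0.93)), (np.float64(0.25), np.float64(-0.46)), (np.float64(0.24), np.float64(-0.0))]
D t -1 [(np.float64(0.42), np.float64(0.56)), (np.float64(0.35), np.float64(0.91)), (np.float64(0.29), np.float64(1.34)), (np.float64(0.26), np.float64(1.78)), (np.float64(0.27), np.float64(2.15)), (np.float64(0.08), np.float64(2.58))]
```

```bash
python3 - <<'E'
from h import *
import cv2
command_gripper(0.0,20)
movep(*pose(-9,.028,.20)); 
print(sense()["time_s"],sense()["position"])
move_l(pose(-9,.028,.067)[0],feed=.1)
s=sense();print(s["time_s"],s["position"],s["wrist_force"],s["finger_gap"])
for n in("top","side"):
    p,_=camera(n); cv2.imwrite(f"pics/{n}1.png",p[:,:,::-1])
p=cv2.imread("pics/side1.png")[80:230,180:400];cv2.imwrite("pics/side1c.png",cv2.resize(p,None,fx=3,fy=3))
E
```

```text
3.975 [ 0.67093918 -0.14765668  0.19988508]
5.4583 [ 0.67106981 -0.14916674  0.06781121] [-0.33301393 -0.22797196  0.59565432] -0.00042014753500756955
```

View pics/side1c.png

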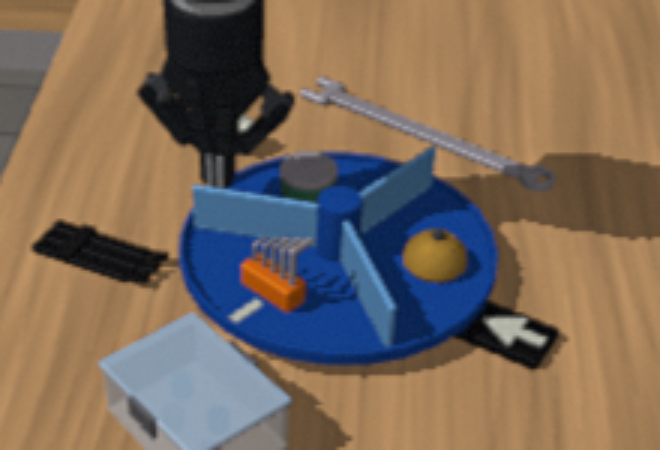

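View pics/top1.png

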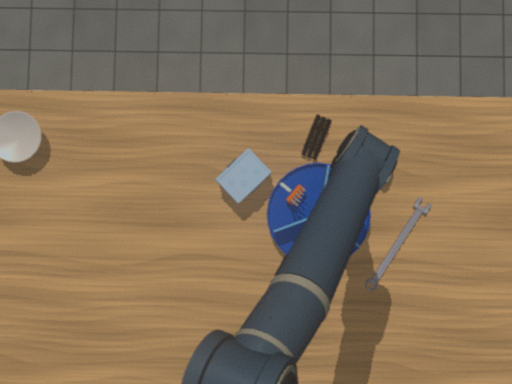

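The fingers (crop ~218,170) stand behind the divider, clear of the tin at (310,165). Pushing most of the way.

```bash
cat >> h.py <<'E'
def shot(n,i,box,k=3):
    import cv2
    p,_=camera(n); x0,y0,x1,y1=box
    cv2.imwrite(f"pics/{n}{i}.png",p[:,:,::-1]); cv2.imwrite(f"pics/{n}{i}c.png",cv2.resize(p[y0:y1,x0:x1,::-1],None,fx=k,fy=k,interpolation=cv2.INTER_CUBIC))
E
python3 - <<'E'
from h import *
move_l(pose(-9,.014,.067)[0],feed=.03)
print(sense()["time_s"],sense()["wrist_force"])
for phi in range(0,73,12):
    p,R=pose(phi,.014,.067); move_l(p,R,feed=.05)
    s=sense();print(phi,round(s["time_s"],2),(s["position"]-p).round(4),s["wrist_force"].round(1))
shot("side",2,(180,80,400,230)); shot("top",2,(210,105,440,300))
E
```

```text
6.175 [-0.43100602  0.44531645 -0.40216788]
0 6.67 [-0.     -0.0002  0.    ] [-0.2  0.   0.7]
12 7.28 [-0.     -0.0004  0.0001] [ 0.2  0.  -0.4]
24 7.88 [ 0.0001 -0.0004  0.0001] [-0.1  0.2 -0.1]
36 8.49 [ 0.0001 -0.0004  0.0001] [-0.3  0.5 -0.1]
48 9.1 [ 0.0002 -0.0003  0.    ] [-0.7 -0.  -0.5]
60 9.71 [ 0.0002 -0.0003  0.0001] [-0.1  0.2  0.1]
72 10.32 [ 0.0003 -0.0002  0.0001] [-0.3 -0.6 -0.1]
```

View pics/side2c.png

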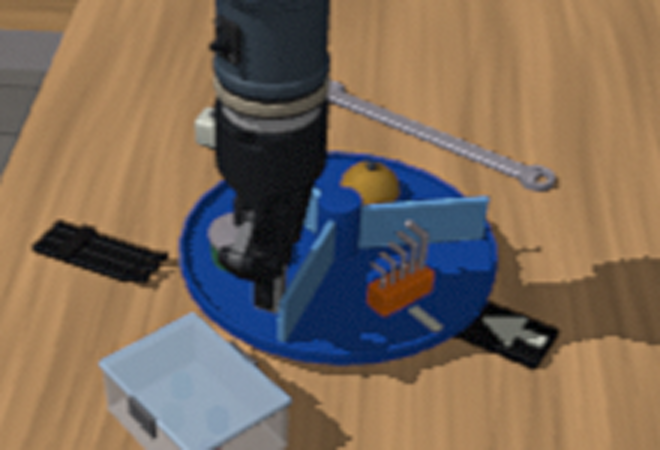

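View pics/top2c.png

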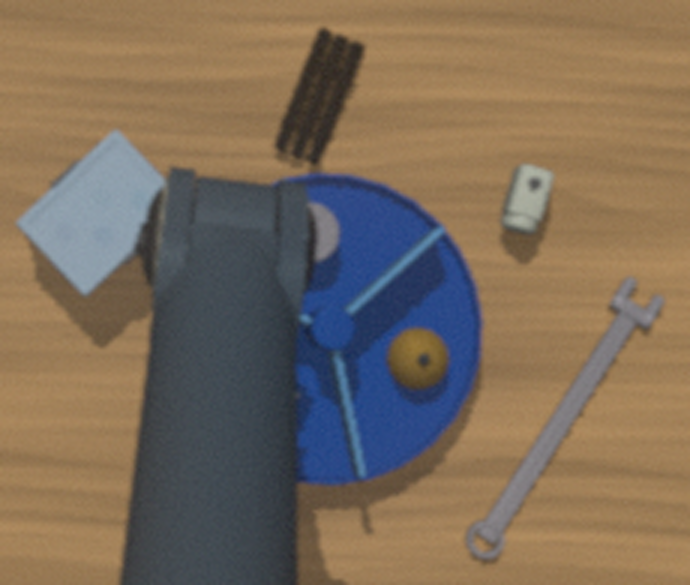

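```bash
python3 - <<'E'
from h import *
f=lambda u,v,z:px2w(u/3+210-.33,v/3+105-.33,z)
for u,v,z in [(361,477,.062),(442,231,.062),(417,358,.055)]:
    w=f(u,v,z)[:2]-C; print(np.linalg.norm(w),np.degrees(np.arctan2(w[1],w[0])))
E
```

```text
0.12130474712425152 -168.39794688502258
0.11878273839299869 -47.795105360693285
0.07358373199443005 -108.28298129411502
```

Divider is at 71.9° (commanded 72°), needs about 92°. Going to 91°, then backing off to measure.

```bash
python3 - <<'E'
from h import *
for phi in (82,91):
    p,R=pose(phi,.014,.067); move_l(p,R,feed=.04)
sleep(.2)
move_l(pose(91,.030,.067)[0],feed=.05)
move_l(pose(91,.030,.16)[0],feed=.15)
p,R=pose(91,.030,.2);move_l(np.array([.60,.22,.25]),feed=.2)
print(sense()["time_s"],sense()["position"])
shot("side",3,(180,80,400,230)); shot("top",3,(210,105,440,300))
E
```

```text
14.3667 [0.60003392 0.21812725 0.24937376]
```

View pics/top3c.png

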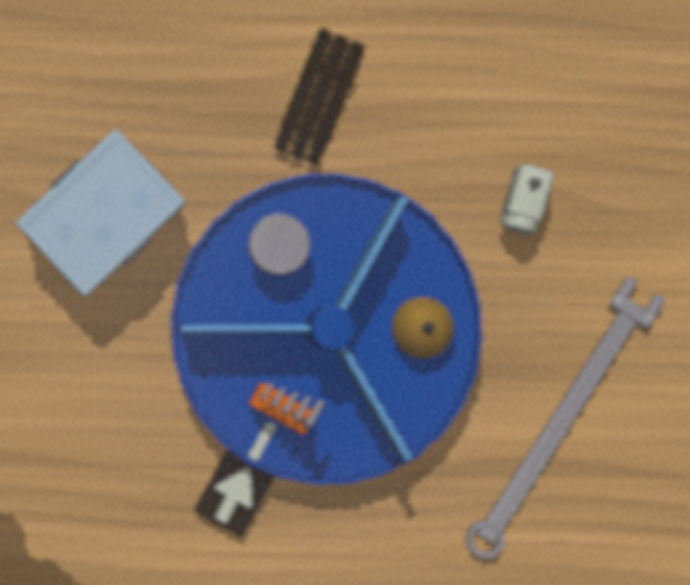

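View pics/side3c.png

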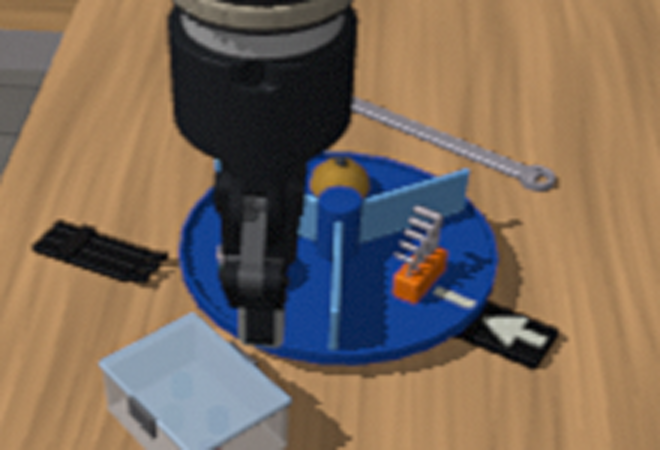

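```bash
python3 - <<'E'
from h import *
f=lambda u,v,z:px2w(u/3+210-.33,v/3+105-.33,z)
for n,u,v,z in [("st",254,457,.02),("st",268,428,.02),("ar",242,470,.01),("ar",222,520,.01),("dB",181,328,.062),("d",406,198,.062),("d",406,459,.062)]:
    w=f(u,v,z)[:2]-C; print(n,np.linalg.norm(w).round(4),np.degrees(np.arctan2(w[1],w[0])).round(1))
E
```

```text
st 0.1231 151.7
st 0.0964 150.8
ar 0.138 150.7
ar 0.1826 152.7
dB 0.1217 91.0
d 0.1213 -29.0
d 0.1201 -149.9
```

```bash
python3 - <<'E'
from rig import *
sleep(.3); s=sense(); print(s["time_s"],s["position"],abs(s["qd"]).max() if hasattr(s["qd"],'max') else s["qd"])
finish_job()
E
```

```text
14.7667 [0.60005284 0.21969134 0.24996272] 0.002741154758780484
the job is handed in; nothing more can be done
```

I pushed one divider with the shut fingers through about 100° counter-clockwise. Then I backed the fingers off, lifted them clear, and handed the job in at about 14.8 s of the allowed 48 s.

- **Alignment:** In the last top picture the stripe lies at about 151° and the arrow at about 152°, seen from the turning axis. That is roughly 2 mm apart at the stripe, against the 15 mm allowed. The three dividers agree, at 91°, −29° and −150°.
- **Forces:** Wrist force read under 1 N at each check during the push, and the fingers stayed clear of the tin, bell and hex keys in the pictures I took.
- **Surroundings:** The wrench, clear box, light and tire levers are at the same pixels as at the start.
- **Robot and turntable:** The arm was standing still with the tool point 0.25 m up, touching nothing. I did not measure the turntable's speed directly. It was where I had left it, within about a degree, when I took the last picture.

No check failed or disagreed.

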